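Inspect the embossing roller through the loupe

ROBOT

A 6-joint arm with a two-finger parallel gripper is mounted at the origin on the work surface. World frame = base frame: x ahead of the robot, y to its left, z up, the work surface at z = 0. Lengths are in m, angles in rad, forces in N, time in s.
With the tool pointing down it reaches from about 0.25 to 0.725 m from the base axis. Payload 4 kg.
Tool frame: the origin (TCP) lies at the very end of the fingers, on their centre line; the grasp point (between the pads) lies 19 mm behind it; z points along the fingers, y is the line along which they close (so a half turn about z gives the same grasp; the last joint's range is limited). The gripper opens to 85 mm and grips with 20 to 120 N. Pads are 22 mm wide; open, the fingers measure 114 mm over their backs; the gripper's body (76 mm by 85 mm) begins 54 mm behind the grasp point. The pads swing forward as they close: fully open they stand 13 mm farther back than shut.
Start: joints at [-1.125, 0.241, 0.005, 1.335, 0, 1.571], TCP at [0.216, -0.451, 0.231] pointing down, gripper open.
Joint ranges: [-2.72, 2.72], [-1.05, 1.87], [-1.09, 1.28], [-1.99, 2.15], [-1.42, 1.44], [-3.14, 3.14]. Speed limits (rad/s): [2.79, 2.79, 3.14, 3.14, 3.14, 3.14].

INTERFACE

Orientations are given as a unit quaternion [x, y, z, w].
In Python, from workcell import bot, vision, workorder gives the robot as it stands.
- The arm moves only by the shell command python3 -m creep 'ROWS' [OPENING]. ROWS is JSON, a list of rows, each a list of 2 entries, a list of its own where there are three numbers: the shift along the tool's x, y, z in mm, then the turn, a rotation vector about the tool's x, y, z in rad. In form: [[[dx, dy, dz], [wx, wy, wz]], ...]. A call has 1 to 12 rows; each row shifts and turns the commanded pose from where the row before left it, along the tool's axes as they then stand; what a row does not reach is not made up. A row lasts 1/8 s, in which the tool goes at most 62.5 mm and 10.7 degrees, less where a joint would pass 70% of its speed; a pose out of reach is approached as far as the arm can. A call is refused whole if a number of a shift passes 62.5 or a number of a turn 0.188, either way. A call with a gripper value outside its range is refused whole. OPENING is the finger opening in mm, from 0 to 85.4, set as the call begins (- or left out, the last holds). The fingers move at their own pace and stop on an object; the grip force is fixed at half the most. Time passes only in rows, so rows that do not move let the fingers close. It gives the time, the measured TCP pose, the force, the opening and the grip force at its end, in the units of the state.
- bot.get_obs(): the state, without advancing time (a new reading comes with each control period).
- vision.camera(name): name is "side" or "top"; returns a dict with "image" (400x640x3 uint8, blue, green, red), "z_map" (400x640 float32, m along the optical axis (not along the pixel's ray), 0 where there is no reading), "K" (3x3 intrinsics, pixels), "rvec" (rotation vector, rad) and "tvec" (3), from world to camera coordinates, as OpenCV has them. Camera axes: x right, y down, z forward; pixel columns grow to the right and rows downward; lengths in m; the calibration is good to about 2 mm. A picture is of the moment at which its call begins.
- workorder.job_done(): hands the job in; it is judged then, once.
Trained networks look in a picture, given as the dict that the camera call returned (one of the last four; its "shot" number tells which), for a name from the list of things; names that differ only in an ending like _2 or _b are one class to them, and where a whole thing is asked for, a point or a joint stands for the part that bears it (a point fixed in the world has none). Each returns a list of dicts, best first, with "score" (0 to 1); they miss things now and then, are a little off and sometimes report something else, mostly with a low value. They report only what shows in the picture. A call takes as long as a camera call. They do not tell look-alikes from the thing itself.
- vision.spot_in(picture, query): "position" ([column, row] in pixels, amid what is visible of it).
- vision.place_of(picture, query): "position" ([column, row] in pixels: a listed point, or the origin of a listed thing).
The state is a dict: "clock": time; "joint_pos": joint angles; "joint_vel": joint speeds; "tau": joint torques, N m; "eef_pos": TCP position; "tool_rot": TCP orientation; "ft_force": force on the tool from outside, world axes, zero at the start; "ft_torque": the same for the moment, N m; "grip_width": finger opening in m; "grasp_force": force on a finger pad.
Only numpy, scipy, OpenCV 4.12 (cv2) and the standard library are available. Lean on these libraries where they do the work, as an engineer would, in place of code of your own. Each camera call takes 0.05 s, during which the arm holds its last target. There are 200 camera calls.

TASK

Lay the upright steel embossing roller on its side in the two V saddles of the cradle, centred between them, and let go of it. Then pick up the loupe by its handle and hold it level and still over the middle of the roller, with the lens at the height of the pointer on the cradle's gauge post and touching nothing; finish while still holding it there. Leave the pointer's setting and the glue bottle, tape roll and pen pot alone.

Things in the scene. Friction and masses are not known exactly. Their poses are not given: they have to be found in the camera images.
- roller: Steel embossing roller, a cylinder 30 mm in diameter, 80 mm long, with a fine dotted surface, about 0.2 kg; it starts standing upright on the table. Origin: centre of its lower end face; z runs along its axis to the other end. Either end may point either way in the cradle.
- roller_mid (a point): Middle of the roller, on its axis, 40 mm from each end; axes as the roller's.
- cradle: Fixed aluminium cradle: base 10 mm thick, 80 mm in x, y -63 to +137 mm; two 90-degree V saddles 10 mm thick at y = -30 and +30, lips 24 mm either side in x and 57 mm high, 50 mm free gap between. The roller lies along cradle y. Gauge post, 10 mm thick, at y = +115, top 155 mm above the table. Origin: on the table top, midway between the saddles; z up.
- cradle_seat (a point): Where the middle of the roller lies when it rests centred in both saddles: 60 mm above the table, midway between the saddles; axes as the cradle's.
- mark (a point): Tip of the dark steel pointer, a flat finger 3 mm thick sticking out of a 20 mm collar on the gauge post towards the saddles, at cradle y = +85 mm. It shows the focal height: the middle of the lens thickness belongs at this height (118 to 148 mm above the table, differs each time). The collar slides with about 4 N friction. z up.
- loupe: Hand loupe, about 70 g: clear lens in a black rim 66 mm across, 12 mm thick, with a straight black handle, 14 x 14 mm section. Origin: centre of the lens, mid-thickness; handle along -x from x = -32 to -137 mm, centreline level with the lens centre; z is the lens axis, up. Starts level on its rest, lens centre 36 mm above the table. Centre of mass about 28 mm along the handle.
- rest: Fixed rest for the loupe: cork block 64 x 56 x 30 mm under the lens and another, 22 x 50 x 29 mm, at x = -122 mm under the handle's end, joined by a wooden strip 30 mm wide, 4 mm high. Between the blocks (x = -32 to -111 mm) the handle can be gripped from above. Origin: on the table top under the lens centre; x as the loupe's.
- glue: Bystander: white glue bottle, 56 mm in diameter, 140 mm tall, beyond the work. Origin: centre of its underside.
- tape: Bystander: roll of tape lying flat, 90 mm in diameter, 24 mm high, beyond the cradle. Origin: centre of its underside.
- pens: Bystander: grey pen pot, 76 mm in diameter, 90 mm high, pens up to 150 mm high, beyond the work. Origin: centre of its underside.
Mind the look-alikes: they are no part of the job. There is more than one size of the cradle; the job needs the smallest.

How it is judged:
By the outcome, as a careful person would: the job done as asked, in the order asked, and still so for the second after the job is handed in, while the arm keeps its last pose, push and grip.
It also fails if it takes over 72 s, if anything falls off the work surface, if the arm or the gripper's body presses on something with over 40 N, if the wrist force passes 120 N, or if a joint passes its speed limit or range.

## Working session

There is one attempt and no reset: what is moved stays moved. The work goes in short steps, Python scripts to look and compute and a shell command to move; the robot and the scene stay as the last step left them, time stands still between calls to the robot, and variables do not carry over. Pictures are saved under pics/ and viewed, at most 10 in all, crops included, and the job is handed in when it is done.

```bash
mkdir -p pics
cat > h.py <<'E'
import numpy as np, cv2
from workcell import bot, vision, workorder
def world(p,uv,r=2):
    u,v=int(round(uv[0])),int(round(uv[1]))
    w=p['z_map'][max(0,v-r):v+r+1,max(0,u-r):u+r+1]; w=w[w>0]
    if len(w)==0: return None
    return back(p,uv,np.median(w))
def back(p,uv,z):
    K=p['K'];R=cv2.Rodrigues(np.array(p['rvec']))[0];t=np.array(p['tvec']).ravel()
    c=z*np.array([(uv[0]-K[0,2])/K[0,0],(uv[1]-K[1,2])/K[1,1],1])
    return R.T@(c-t)
def atz(p,uv,h):
    a=back(p,uv,0.);b=back(p,uv,1.);return a+(b-a)*(h-a[2])/(b[2]-a[2])
def cloud(p):
    v,u=np.mgrid[:400,:640];z=p['z_map'];K=p['K'];R=cv2.Rodrigues(np.array(p['rvec']))[0];t=np.array(p['tvec']).ravel()
    c=np.stack([(u-K[0,2])/K[0,0]*z,(v-K[1,2])/K[1,1]*z,z],-1)
    w=(c-t)@R; w[z<=0]=np.nan; return w
E
python3 - <<'E'
from h import *
np.set_printoptions(precision=4,suppress=True)
for n in ("top","side"):
    p=vision.camera(n);cv2.imwrite(f'pics/{n}1.png',p['image'])
    for q in ("roller","cradle","cradle_seat","mark","loupe","rest","glue","tape","pens"):
        for d in vision.place_of(p,q)[:4]:
            if d['score']>.2: print(n,q,round(d['score'],2),np.array(d['position']),world(p,d['position']))
o=bot.get_obs();print(o['eef_pos'],o['tool_rot'])
E
```

```text
top roller 0.62 [440.  166.3] [ 0.5674 -0.3369  0.0642]
top cradle 0.9 [417.4 269.2] [ 0.3051 -0.2747  0.0122]
top cradle 0.73 [221.9 306.5] [0.2243 0.2383 0.0122]
top cradle 0.68 [335.  179.2] [ 0.5513 -0.0674  0.0086]
top cradle_seat 0.76 [422.8 266.3] [ 0.3122 -0.2893  0.0122]
top cradle_seat 0.64 [335.7 176.7] [ 0.5582 -0.0696  0.0082]
top mark 0.59 [384.4 270. ] [ 0.3057 -0.1878  0.0147]
top mark 0.53 [157.4 314.9] [0.2079 0.4055 0.0126]
top loupe 0.92 [181.2 181.6] [0.5522 0.3395 0.0371]
top rest 0.89 [186.9 186.1] [0.5399 0.3247 0.0359]
top rest 0.41 [336.  183.5] [ 0.5394 -0.0697  0.0089]
top glue 0.66 [347.9 107.7] [ 0.7342 -0.1061  0.0554]
top glue 0.43 [440.2 164.5] [ 0.5707 -0.3357  0.0715]
top tape 0.91 [296.  122.4] [ 0.7158  0.0344 -0.0021]
top pens 0.64 [241.7 108.7] [0.7299 0.1705 0.085 ]
top pens 0.21 [297.4 119.8] [ 0.7228  0.0303 -0.0012]
side roller 0.65 [375.  139.8] [ 0.5736 -0.3357  0.0163]
side cradle 0.83 [352.9 396.6] [0.2212 0.2464 0.0144]
side cradle 0.77 [450.3 197.5] [ 0.301  -0.235   0.0604]
side cradle 0.73 [320.9 205.6] [ 0.5245 -0.0377  0.0395]
side cradle_seat 0.97 [463.7 181.6] [ 0.3035 -0.3151  0.0478]
side cradle_seat 0.63 [323.1 186. ] [ 0.5583 -0.0875  0.0419]
side cradle_seat 0.63 [355.8 384.8] [0.229  0.2271 0.0138]
side cradle_seat 0.4 [187.9 317.6] [0.541  0.3374 0.0385]
side mark 0.53 [438.8 180.4] [ 0.3177 -0.1623  0.1633]
side loupe 0.68 [183.7 314.2] [0.5527 0.338  0.0382]
side loupe 0.24 [378.2 127.6] [ 0.5716 -0.3395  0.0577]
side rest 0.87 [188.9 317.9] [0.5394 0.3365 0.038 ]
side glue 0.93 [266.5 155.1] [ 0.7446 -0.0847  0.0332]
side tape 0.61 [244.3 194.1] [ 0.7149  0.029  -0.0004]
side pens 0.72 [180.9 225.8] [0.7221 0.2079 0.0415]
[ 0.2156 -0.4511  0.2313] [0.9753 0.2211 0.     0.    ]
```

View pics/top1.png

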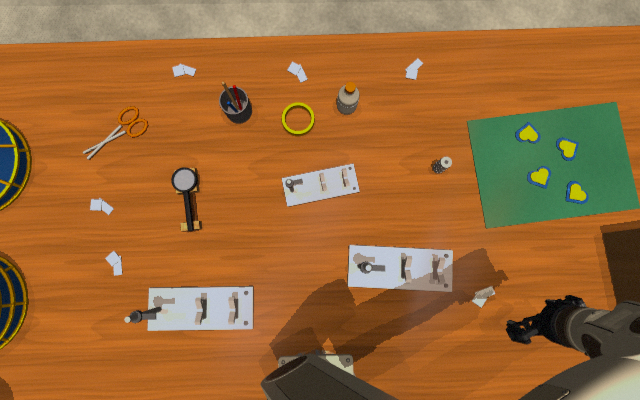

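View pics/side1.png

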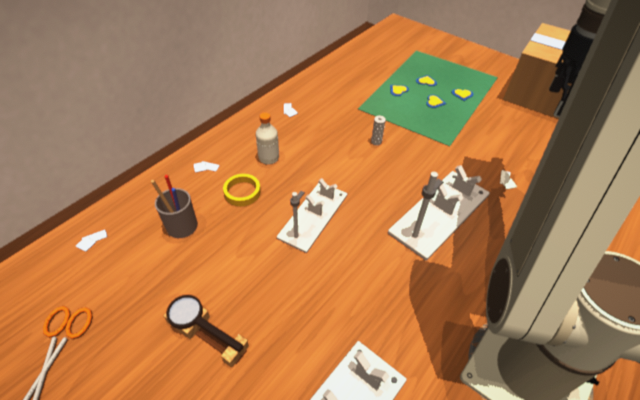

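The top view shows three cradles: at about (321,184), (401,268) and (201,308). The one at (321,184) has the shortest base (about 76 px, the others about 105 px), so it should be the smallest. The roller is at (441,165), the loupe lens at (185,180), and its handle runs down to (191,228). I'll check sizes and poses from depth and make a crop.

Run:
```python
from h import *
np.set_printoptions(precision=4,suppress=True)
T=vision.camera("top");S=vision.camera("side")
a=cv2.resize(T['image'][140:230,270:370],None,fx=5,fy=5,interpolation=cv2.INTER_CUBIC)
b=cv2.resize(S['image'][160:265,265:360],None,fx=3,fy=3,interpolation=cv2.INTER_CUBIC)
b=cv2.resize(b,(400,450));cv2.imwrite('pics/crop1.png',cv2.resize(np.hstack([a,b]),(800,400)))
def rect(x): 
    r=cv2.minAreaRect(x[:,:2].astype(np.float32)*1000); return r
c=cloud(T);hsv=cv2.cvtColor(T['image'],cv2.COLOR_BGR2HSV)
def roi(c,x0,x1,y0,y1): return c[y0:y1,x0:x1]
for nm,bx in (("small",(270,370,150,220)),("mid",(335,465,235,300)),("left",(140,265,280,340))):
    w=roi(c,*bx);m=(np.abs(w[...,2]-.011)<.007)&(roi(hsv,*bx)[...,1]<70)
    m=cv2.morphologyEx(m.astype(np.uint8),cv2.MORPH_OPEN,np.ones((3,3)))>0
    print(nm,rect(w[m]),np.nanmedian(w[m][:,2]))
for nm,cc,bx in (("T",c,(425,460,145,180)),("S",cloud(S),(365,392,108,152))):
    w=roi(cc,*bx).reshape(-1,3);w=w[w[:,2]>.02]
    print("roller",nm,rect(w),np.nanmax(w[:,2]),rect(w[w[:,2]>.074]) if (w[:,2]>.074).any() else None,w[w[:,2]>.02].mean(0))
    if nm=="S":
        for k in (.03,.05,.07): 
            q=w[abs(w[:,2]-k)<.01]; print(len(q),q.mean(0) if len(q) else 0)
bx=(165,210,160,240)
w=roi(c,*bx).reshape(-1,3);h=roi(hsv,*bx).reshape(-1,3)
m=(w[:,2]>.03)&(h[:,2]<75);print("loupe dark",rect(w[m]),np.median(w[m],0))
bx=(168,202,163,197);w=roi(c,*bx).reshape(-1,3);w=w[w[:,2]>.028]
(x,r)=cv2.minEnclosingCircle(w[:,:2].astype(np.float32)*1000);print("lens",x,r)
# cradle tall parts
for n,P,bx in (("T",T,(270,370,150,215)),("S",S,(270,355,165,255))):
    w=roi(cloud(P),*bx).reshape(-1,3);w=w[(w[:,0]>.45)&(w[:,0]<.62)&(w[:,1]>-.2)&(w[:,1]<.1)]
    for lo,hi in ((.04,.065),(.07,.1),(.1,.115),(.115,.13),(.13,.145),(.145,.17)):
        q=w[(w[:,2]>lo)&(w[:,2]<hi)]
        print(n,lo,len(q),q.mean(0) if len(q) else '',q.min(0) if len(q) else '',q.max(0) if len(q) else '')
```

```text
small ((538.1907958984375, -27.085853576660156), (78.81819152832031, 198.52264404296875), 9.756776809692383) 0.008721009235507008
mid ((310.1915283203125, -229.2379608154297), (272.955322265625, 108.7199478149414), 85.37016296386719) 0.012354570450977122
left ((222.09080505371094, 295.41253662109375), (272.1546630859375, 108.97586059570312), 89.10648345947266) 0.011986782679645487
roller T ((574.9414672851562, -347.2137145996094), (28.99694061279297, 30.062368392944336), 85.32414245605469) 0.08480461926888579 ((574.7935791015625, -347.4949951171875), (28.507125854492188, 26.699113845825195), 84.59165954589844) [ 0.5729 -0.3443  0.0654]
roller S ((576.2648315429688, -347.3677978515625), (31.050430297851562, 32.294029235839844), 18.490028381347656) 0.08392977949895011 ((577.1049194335938, -348.61505126953125), (28.21465492248535, 29.395511627197266), 18.49003028869629) [ 0.5736 -0.3416  0.0573]
63 [ 0.5728 -0.3393  0.03  ]
69 [ 0.5721 -0.3395  0.0504]
91 [ 0.5741 -0.3428  0.0725]
loupe dark ((505.35064697265625, 328.333984375), (169.21522521972656, 63.98927307128906), 3.505295991897583
[... 280 characters left out ...]
0354 0.1283] [0.515  0.0186 0.1255] [0.5339 0.0531 0.1297]
T 0.13 67 [0.5254 0.0409 0.1338] [0.5159 0.0186 0.1303] [0.5339 0.0597 0.143 ]
T 0.145 16 [0.5238 0.0498 0.1527] [0.5195 0.0463 0.1456] [0.5282 0.054  0.1573]
S 0.04 221 [ 0.543  -0.0458  0.05  ] [ 0.5171 -0.1025  0.0401] [0.5745 0.0554 0.0648]
S 0.07 46 [0.5234 0.052  0.0853] [0.5199 0.0468 0.0701] [0.5286 0.0558 0.1   ]
S 0.1 21 [0.5235 0.0516 0.1068] [0.5204 0.0455 0.1001] [0.5266 0.0552 0.1136]
S 0.115 24 [0.5223 0.0519 0.1254] [0.5161 0.0204 0.116 ] [0.536  0.0595 0.1299]
S 0.13 100 [0.5252 0.0433 0.1355] [0.5152 0.0178 0.1306] [0.5361 0.0607 0.1439]
S 0.145 28 [0.5246 0.0512 0.1523] [0.5198 0.0462 0.1464] [0.5309 0.0549 0.1561]
```

View pics/crop1.png

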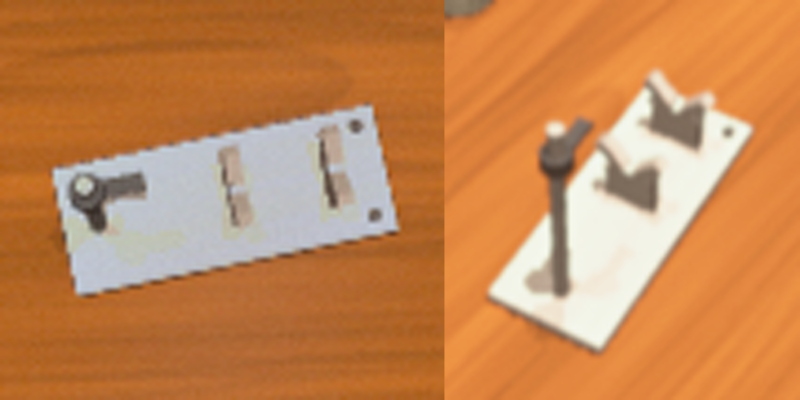

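The crop confirms it: the cradle at (321,184) measures 198 x 79 mm, which matches 200 x 80, while the other two are 272 x 109 mm. The post and pointer are at its +y end. First I move above and behind the roller, and yaw.

```bash
python3 -m creep '[[[54,3,0],[0,0,0]],[[54,3,0],[0,0,0]],[[54,3,0],[0,0,0]],[[54,3,0],[0,0,0]],[[54,3,0],[0,0,0]],[[0,0,0],[0,0,-0.18]],[[0,0,0],[0,0,-0.18]],[[0,0,0],[0,0,-0.18]],[[0,0,0],[0,0,-0.18]],[[0,0,0],[0,0,-0.18]]]' 85
python3 -c "
from h import *
print(bot.get_obs()['joint_pos'])"
```

```text
clock: 2.35
eef_pos: [0.4657, -0.3482, 0.2311]
tool_rot: [0.78, 0.626, -0.0, -0.0]
ft_force: [0.8, -0.4, -0.5]
grip_width: 0.0852
grasp_force: 0.0
[-6.42048009e-01  4.05139368e-01  2.35945794e-01  1.40187603e+00
 -2.71092630e-05  1.14773913e+00]
```

```bash
python3 -m creep '[[[0,0,0],[0,0,-0.18]],[[0,0,0],[0,0,-0.18]],[[0,0,0],[0,0,-0.18]],[[0,0,0],[0,0,-0.18]],[[0,0,0],[0,0,-0.18]],[[0,0,0],[0,0,-0.18]],[[0,0,0],[0,0,-0.18]],[[0,0,0],[0,0,-0.18]],[[0,0,0],[0,0,-0.18]],[[0,0,0],[0,0,-0.18]]]'
python3 -m creep '[[[0,0,0],[0,-0.1745,0]],[[0,0,0],[0,-0.1745,0]],[[0,0,0],[0,-0.1745,0]],[[0,0,0],[0,-0.1745,0]],[[0,0,0],[0,-0.1745,0]],[[0,0,0],[0,-0.1745,0]]]'
cat >> h.py <<'E'
from scipy.spatial.transform import Rotation as Ro
np.set_printoptions(precision=4,suppress=True)
def to(pos,Rm=None):
    o=bot.get_obs();A=Ro.from_quat(o['tool_rot']);d=A.inv().apply(np.array(pos)-o['eef_pos'])*1000
    print('shift mm',d.round(1),'turn',(A.inv()*Rm).as_rotvec().round(4) if Rm is not None else '', 'pos',o['eef_pos'],'j',np.round(o['joint_pos'],2))
def rt(az,t): # tool frame: r azimuth (deg), tilt t (deg)
    a,t=np.radians([az,t]);r=np.array([np.cos(a),np.sin(a),0]);k=np.array([0,0,1.])
    z=np.sin(t)*r-np.cos(t)*k;x=-(np.cos(t)*r+np.sin(t)*k);return Ro.from_matrix(np.c_[x,np.cross(z,x),z])
E
python3 - <<'E'
from h import *
R=rt(0,60);z=R.as_matrix()[:,2]
P=np.array([.5755,-.3478,.040])
to(P+.019*z-.10*z,R)
p=vision.camera('side');cv2.imwrite('pics/s2.png',p['image'])
E
```

```text
clock: 3.6
eef_pos: [0.4657, -0.3483, 0.2312]
tool_rot: [-0.005, 1.0, 0.0, -0.0]
ft_force: [0.2, 0.6, -0.1]
grip_width: 0.0847
grasp_force: 0.0
clock: 4.35
eef_pos: [0.4655, -0.3489, 0.2323]
tool_rot: [-0.002, 0.868, -0.0, 0.497]
ft_force: [0.6, -1.7, -0.9]
grip_width: 0.0852
grasp_force: 0.0
shift mm [110.9   1.2 111.1] turn [ 0.0014 -0.0059  0.0029] pos [ 0.4655 -0.3489  0.2323] j [-1.04  0.11 -0.67  0.09  0.84 -0.72]
```

View pics/s2.png

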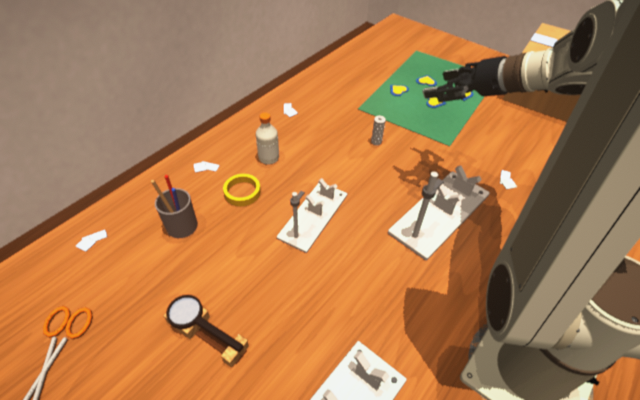

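The tool is tilted 60° and well clear. It sits at about (450,90), and the roller at (378,130) is untouched. I'll descend, then approach.

```bash
python3 -m creep '[[[28,0,20],[0,0,0]],[[28,0,28],[0,0,0]],[[28,0,28],[0,0,0]],[[28,1,28],[0,0,0]],[[0,0,0],[0,0,0]]]'
python3 - <<'E'
from h import *
from scipy.optimize import least_squares
R=rt(0,60);z=R.as_matrix()[:,2]
for n in ('top','side'):
    p=vision.camera(n);w=cloud(p).reshape(-1,3)
    w=w[(abs(w[:,0]-.575)<.03)&(abs(w[:,1]+.347)<.03)&(w[:,2]>.012)&(w[:,2]<.075)]
    f=least_squares(lambda c:np.hypot(w[:,0]-c[0],w[:,1]-c[1])-.015,[.576,-.348],loss='soft_l1',f_scale=.002)
    print(n,len(w),f.x)
P=np.array([.5755,-.3478,.040])
to(P+.019*z,R)
E
```

```text
clock: 5.03
eef_pos: [0.498, -0.3458, 0.0773]
tool_rot: [-0.0, 0.87, 0.004, 0.492]
ft_force: [-0.3, 0.1, -0.8]
grip_width: 0.0848
grasp_force: 0.0
top 99 [ 0.576  -0.3488]
side 202 [ 0.5778 -0.3494]
shift mm [ -3.3  -0.4 106.3] turn [ 0.0039 -0.0124  0.0015] pos [ 0.4989 -0.3478  0.082 ] j [-0.97  0.47 -0.78 -0.44  0.79 -0.65]
```

```bash
python3 -m creep '[[[-1,-1,36],[0,-0.006,0]],[[-1,-1,36],[0,-0.006,0]],[[-1,0,35],[0,0,0]],[[0,0,0],[0,0,0]],[[0,0,0],[0,0,0]]]'
python3 - <<'E'
from h import *
R=rt(0,60);z=R.as_matrix()[:,2]
P=np.array([.5765,-.349,.040])
to(P+.019*z,R)
E
```

```text
clock: 5.75
eef_pos: [0.5926, -0.3499, 0.0325]
tool_rot: [-0.002, 0.866, 0.0, 0.501]
ft_force: [-0.9, -0.3, 0.3]
grip_width: 0.0851
grasp_force: 0.0
shift mm [1.6 0.9 1.3] turn [0.0021 0.0021 0.0031] pos [ 0.5926 -0.3499  0.0325] j [-0.82  0.67 -0.67 -0.64  0.69 -0.49]
```

```bash
python3 -m creep '[[[1.5,1,1],[0,0,0]],[[0,0,0],[0,0,0]],[[0,0,0],[0,0,0]],[[0,0,0],[0,0,0]],[[0,0,0],[0,0,0]],[[0,0,0],[0,0,0]],[[0,0,0],[0,0,0]],[[0,0,0],[0,0,0]]]' 0
```

```text
clock: 6.75
eef_pos: [0.5926, -0.3485, 0.0288]
tool_rot: [-0.002, 0.866, 0.001, 0.5]
ft_force: [-2.8, -0.6, 4.0]
grip_width: 0.0277
grasp_force: 58.9
```

```bash
python3 -m creep '[[[-17,0,-10],[0,0,0]],[[-35,0,-20],[0,0,0]],[[-35,0,-20],[0,0,0]],[[-35,0,-20],[0,0,0]],[[-35,0,-20],[0,0,0]],[[0,0,0],[0,0.1745,0]],[[0,0,0],[0,0.1745,0]],[[0,0,0],[0,0.1745,0]],[[0,0,0],[0,0.1745,0]],[[0,0,0],[0,0.1745,0]],[[0,0,0],[0,0.1745,0]]]'
python3 - <<'E'
from h import *
to([.5445,-.0635,.2],rt(-80.24,0))
E
```

```text
clock: 8.12
eef_pos: [0.5943, -0.3493, 0.208]
tool_rot: [-0.001, 1.0, 0.001, 0.022]
ft_force: [1.4, 0.0, -2.5]
grip_width: 0.0274
grasp_force: 59.2
shift mm [ 49.8 285.8   6.2] turn [0.0323 0.0361 1.4016] pos [ 0.5943 -0.3493  0.208 ] j [-0.54  0.61  0.51  1.43  0.02 -0.54]
```

```bash
python3 -m creep '[[[8.3,47.6,0],[0,0,0]],[[8.3,47.6,0],[0,0,0]],[[8.3,47.6,0],[0,0,0]],[[8.3,47.6,0],[0,0,0]],[[8.3,47.6,0],[0,0,0]],[[8.3,47.6,0],[0,0,0]],[[0,0,0],[0,0,0.175]],[[0,0,0],[0,0,0.175]],[[0,0,0],[0,0,0.175]],[[0,0,0],[0,0,0.175]],[[0,0,0],[0,0,0.175]],[[0,0,0],[0,0,0.175]]]'
python3 -m creep '[[[0,0,0],[0,0,0.175]],[[0,0,0],[0,0,0.175]],[[0,0,0],[0,0.1745,0]],[[0,0,0],[0,0.1745,0]],[[0,0,0],[0,0.1745,0]],[[0,0,0],[0,0,0]],[[0,0,0],[0,0,0]]]'
cat > look.py <<'E'
from h import *
from scipy.optimize import least_squares
import sys
o=bot.get_obs();A=Ro.from_quat(o['tool_rot']);az=A.as_matrix()[:,2];g=o['eef_pos']-.019*az
print('g',g,'axes',A.as_matrix().T.round(3).tolist())
Rc=Ro.from_euler('z',9.76,degrees=True)
for n in ('top','side'):
    p=vision.camera(n);w=cloud(p);img=p['image']
    cv2.imwrite(f'pics/{n}_{sys.argv[1]}.png',img)
    b=Rc.inv().apply(w.reshape(-1,3)-g)
    # roller candidates: within the cylinder along cradle y
    m=(np.abs(b[:,0])<.02)&(np.abs(b[:,2])<.02)&(np.abs(b[:,1])<.048)
    far=m&(np.abs(b[:,1])>.016)
    q=b[far]
    if len(q)>15:
        f=least_squares(lambda c:np.hypot(q[:,0]-c[0]-c[2]*q[:,1],q[:,2]-c[1]-c[3]*q[:,1])-.015,[0,0,0,0],loss='soft_l1',f_scale=.002)
        e=np.hypot(q[:,0]-f.x[0]-f.x[2]*q[:,1],q[:,2]-f.x[1]-f.x[3]*q[:,1]);k=e<.019
        print(n,len(q),'axis offs xz (mm)',f.x[:2]*1000,'slopes',f.x[2:],'y ext',np.percentile(q[k,1]*1000,[0,2,98,100]))
    for d in vision.place_of(p,'roller_mid')[:1]+vision.place_of(p,'roller')[:1]: print(d['score'],d['position'],world(p,d['position']))
E
python3 look.py a
python3 - <<'E'
from h import *
to([.5445,-.0635,.2],rt(-80.24,-30))
E
```

```text
clock: 9.62
eef_pos: [0.5437, -0.0637, 0.2043]
tool_rot: [0.503, 0.864, 0.013, 0.02]
ft_force: [0.1, -0.1, -1.3]
grip_width: 0.0277
grasp_force: 59.5
clock: 10.5
eef_pos: [0.5445, -0.0638, 0.205]
tool_rot: [0.617, 0.744, 0.182, -0.18]
ft_force: [-0.1, -0.5, -1.4]
grip_width: 0.0274
grasp_force: 59.6
g [ 0.5454 -0.0732  0.2215] axes [[-0.173, 0.853, 0.493], [0.984, 0.171, 0.049], [-0.043, 0.493, -0.869]]
top 175 axis offs xz (mm) [-1.6998 -4.1071] slopes [-0.01   -0.0016] y ext [-23.5296 -22.1168  38.3646  38.7283]
0.65 [341.5, 166.2] [ 0.5418 -0.0721  0.2315]
0.69 [324.6, 170.3] [ 0.5364 -0.0349  0.2174]
side 303 axis offs xz (mm) [-0.1938 -1.2494] slopes [-0.0082 -0.008 ] y ext [-39.9038 -35.4772  39.7527  40.6577]
0.8 [327.0, 133.4] [ 0.5344 -0.0631  0.2323]
0.85 [315.0, 143.5] [ 0.5424 -0.0352  0.2197]
shift mm [-3.6 -0.8  5.9] turn [0.0437 0.0085 0.0285] pos [ 0.5449 -0.0633  0.207 ] j [-0.36  0.51  0.23  1.53  0.46  0.96]
```

```bash
cat > tgt.py <<'E'
from h import *
import sys
R=rt(-80.24,-30);Rc=Ro.from_euler('z',9.76,degrees=True)
off=np.array([float(v) for v in sys.argv[1:4]])/1000
to(np.array([.5445,-.0635,.06])+Rc.apply(off)+.019*R.as_matrix()[:,2],R)
E
python3 tgt.py 1 -.3 60
```

```text
shift mm [-43.   -4.8  94.4] turn [0.0437 0.0085 0.0285] pos [ 0.5449 -0.0633  0.207 ] j [-0.36  0.51  0.23  1.53  0.46  0.96]
```

```bash
python3 -m creep '[[[-14,-1,31],[0.015,0.003,0.01]],[[-14,-2,31],[0.014,0.003,0.01]],[[-14,-2,31],[0.014,0.003,0.009]],[[0,0,0],[0,0,0]],[[0,0,0],[0,0,0]],[[0,0,0],[0,0,0]]]'
python3 look.py b; python3 tgt.py 1 -.3 3.5
```

```text
clock: 11.55
eef_pos: [0.5428, -0.0553, 0.1062]
tool_rot: [0.623, 0.738, 0.168, -0.197]
ft_force: [0.1, -0.3, -1.7]
grip_width: 0.0271
grasp_force: 59.5
g [ 0.5444 -0.0647  0.1226] axes [[-0.146, 0.854, 0.5], [0.986, 0.167, 0.002], [-0.082, 0.493, -0.866]]
top 138 axis offs xz (mm) [-2.2859 -3.3608] slopes [ 0.0124 -0.0192] y ext [-22.8905 -21.4538  38.3157  38.5008]
0.54 [336.5, 175.4] [ 0.5393 -0.0654  0.1327]
0.52 [321.8, 178.5] [ 0.533  -0.0296  0.1311]
side 256 axis offs xz (mm) [-0.8854 -3.5557] slopes [-0.0089 -0.0048] y ext [-41.2984 -37.0628  39.0075  40.311 ]
0.78 [323.0, 170.9] [ 0.5356 -0.0557  0.1315]
0.87 [314.1, 181.5] [ 0.5383 -0.0286  0.1178]
shift mm [-28.5   2.3  50.1] turn [ 0.0008 -0.0015 -0.0025] pos [ 0.5418 -0.0551  0.1047] j [-0.35  0.61  0.11  1.35  0.45  0.99]
```

View pics/side_b.png

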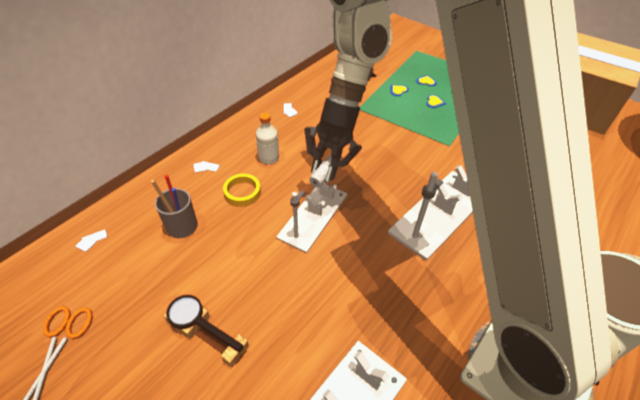

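The roller (322,172) is horizontal above the small cradle and lined up with the saddles, clear of the post at (296,215). I'll lower it.

```bash
python3 -m creep '[[[-8,1,15],[0,0,0]],[[-9,1,16],[0,0,0]],[[-8.5,0.8,15.5],[0,0,0]],[[0,0,0],[0,0,0]],[[0,0,0],[0,0,0]]]'
python3 look.py c; python3 tgt.py 1.5 .5 3.5
```

```text
clock: 12.48
eef_pos: [0.5438, -0.0531, 0.0509]
tool_rot: [0.623, 0.738, 0.167, -0.199]
ft_force: [-1.0, -0.0, -1.8]
grip_width: 0.0272
grasp_force: 59.5
g [ 0.5454 -0.0625  0.0674] axes [[-0.144, 0.853, 0.502], [0.986, 0.167, -0.002], [-0.086, 0.495, -0.865]]
top 139 axis offs xz (mm) [-1.6073 -4.5968] slopes [-0.0061  0.0053] y ext [-22.2664 -20.2033  38.3501  38.4206]
0.7 [332.5, 178.1] [ 0.5425 -0.0578  0.0779]
0.52 [321.8, 179.9] [ 0.5386 -0.0305  0.078 ]
side 258 axis offs xz (mm) [-0.8248 -2.6317] slopes [ 0.0078 -0.0268] y ext [-42.3943 -37.5353  38.732   40.1193]
0.81 [316.5, 187.7] [ 0.5443 -0.0449  0.0805]
0.8 [312.4, 197.0] [ 0.5406 -0.0261  0.0676]
shift mm [-2.4  0.   3.9] turn [ 0.0007 -0.0015 -0.0025] pos [ 0.5443 -0.0533  0.0516] j [-0.34  0.67  0.07  1.24  0.45  1.  ]
```

```bash
for i in 1 2; do python3 -m creep '[[[-0.6,0,1],[0,0,0]],[[-0.4,0,0.8],[0,0,0]],[[0,0,0],[0,0,0]]]'|grep -E 'eef|ft'; done
```

```text
eef_pos: [0.5439, -0.0531, 0.049]
ft_force: [-0.4, 0.4, -2.7]
eef_pos: [0.544, -0.0531, 0.047]
ft_force: [0.3, 0.5, -2.3]
```

```bash
for i in 1 2 3; do python3 -m creep '[[[-0.5,0,0.87],[0,0,0]],[[0,0,0],[0,0,0]]]'|grep -E 'eef|ft'; done
```

```text
eef_pos: [0.5444, -0.0531, 0.0463]
ft_force: [1.5, 0.3, 0.1]
eef_pos: [0.5447, -0.0531, 0.0457]
ft_force: [1.8, 1.1, 2.6]
eef_pos: [0.5448, -0.053, 0.0456]
ft_force: [-0.2, 0.2, 8.2]
```

```bash
python3 -m creep '[[[0.3,0,-0.5],[0,0,0]],[[0,0,0],[0,0,0]],[[0,0,0],[0,0,0]],[[0,0,0],[0,0,0]],[[0,0,0],[0,0,0]]]' 58 
python3 -m creep '[[[0,0,-15],[0,0,0]],[[0,0,-30],[0,0,0]],[[0,0,-50],[0,0,0]],[[0,0,-50],[0,0,0]],[[0,0,-30],[0,0,0]]]'
python3 - <<'E'
from h import *
from scipy.optimize import least_squares
Rc=Ro.from_euler('z',9.76,degrees=True);s=np.array([.5445,-.0635,.06])
for n in ('top','side'):
    p=vision.camera(n);cv2.imwrite(f'pics/{n}_d.png',p['image'])
    b=Rc.inv().apply(cloud(p).reshape(-1,3)-s)
    q=b[(abs(b[:,0])<.02)&(b[:,2]>-.006)&(b[:,2]<.02)&(abs(b[:,1])<.055)]
    f=least_squares(lambda c:np.hypot(q[:,0]-c[0]-c[2]*q[:,1],q[:,2]-c[1]-c[3]*q[:,1])-.015,[0,0,0,0],loss='soft_l1',f_scale=.002)
    print(n,len(q),f.x[:2]*1e3,f.x[2:],np.percentile(q[q[:,2]>.004,1]*1e3,[0,2,98,100]))
    # saddles: lips outside roller
    q=b[(abs(b[:,0])>.0165)&(abs(b[:,0])<.027)&(b[:,2]>-.014)&(b[:,2]<.002)&(abs(b[:,1])<.045)]
    print(' saddles y -',np.percentile(q[q[:,1]<0,1]*1e3,[5,50,95]),'+',np.percentile(q[q[:,1]>0,1]*1e3,[5,50,95]))
    # pointer/post/collar
    for y0,y1 in ((.080,.088),(.086,.092),(.092,.1),(.1,.13)):
        q=b[(abs(b[:,0])<.014)&(b[:,2]>.03)&(b[:,1]>y0)&(b[:,1]<y1)]
        if len(q): print(' ptr',y0,len(q),np.percentile(q[:,2]*1e3+60,[5,50,95]),q[:,1].min(), 'x',np.median(q[:,0]))
E
cd pics; python3 -c "
import cv2,numpy as np
a=cv2.imread('top_d.png')[140:230,270:370];b=cv2.imread('side_d.png')[150:250,260:360]
cv2.imwrite('crop_d.png',np.hstack([cv2.resize(a,(400,400)),cv2.resize(b,(400,400))]))"
```

```text
clock: 14.9
eef_pos: [0.5439, -0.0531, 0.0445]
tool_rot: [0.623, 0.738, 0.167, -0.199]
ft_force: [0.1, 0.5, -1.0]
grip_width: 0.0579
grasp_force: 0.0
clock: 15.52
eef_pos: [0.5598, -0.1416, 0.1997]
tool_rot: [0.624, 0.738, 0.168, -0.196]
ft_force: [0.7, -0.1, 0.2]
grip_width: 0.0583
grasp_force: 0.0
top 381 [ 0.206  -2.0034] [0.0042 0.0047] [-40.6945 -39.12    37.4629  38.8283]
 saddles y - [-34.3979 -29.6419 -24.7104] + [25.6571 30.8991 34.4058]
 ptr 0.08 8 [127.6475 129.113  133.5247] 0.0835905083905437 x -7.618482501840166e-07
 ptr 0.086 10 [128.4627 131.1688 134.5945] 0.08645243740617617 x -0.0007426572503318908
 ptr 0.092 14 [127.8007 131.5278 134.3973] 0.09214761371508778 x 0.00025224458100330736
 ptr 0.1 70 [128.0289 136.0838 153.8195] 0.10023155905476304 x -0.0020376151666832774
side 423 [ 1.3401 -0.9813] [-0.0131 -0.0109] [-42.5866 -39.3528  38.6755  39.7511]
 saddles y - [-36.0563 -28.1602 -24.5844] + [25.2058 31.6641 35.1342]
 ptr 0.08 10 [130.2462 132.0371 133.4056] 0.08195012292646703 x 0.0008775489993912602
 ptr 0.086 11 [130.8299 132.8039 134.3125] 0.08608408946223003 x 0.0010099897874086437
 ptr 0.092 15 [131.0031 133.8191 134.6576] 0.09318496777537753 x -0.0006005888983226899
 ptr 0.1 154 [ 94.8366 135.1121 154.5813] 0.10026835046707686 x -0.0017988051079327596
```

View pics/crop_d.png

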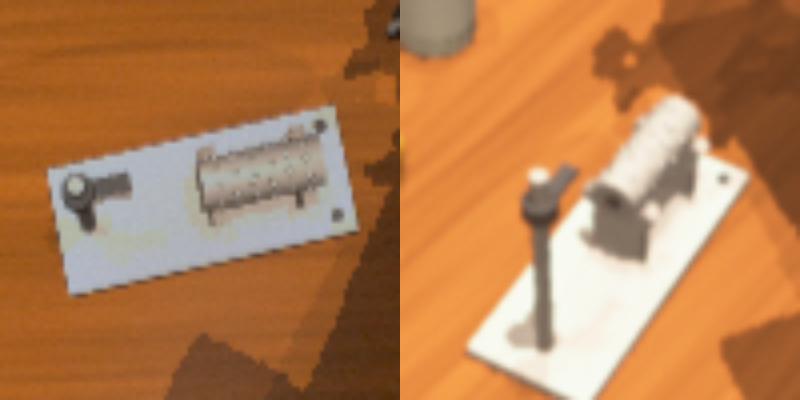

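The roller (crop left at about (262,178), right at about (650,150)) lies in both saddles, level and centred to about 1 mm. Next I measure the loupe and the pointer height.

Run:
```python
from h import *
Rc=Ro.from_euler('z',9.76,degrees=True);s=np.array([.5445,-.0635,.0])
ray=[]
for n in ('top','side'):
    p=vision.camera(n);w=cloud(p)
    for q in ('mark','loupe'):
        for d in vision.place_of(p,q)[:3]:
            uv=d['position'];W=atz(p,uv,.132 if q=='mark' else .036);print(n,q,round(d['score'],2),uv,W,Rc.inv().apply(W-s)*1e3)
            if q=='mark' and np.linalg.norm((W-[.53,.02,.132])[:2])<.03:
                a=back(p,uv,0.);b=back(p,uv,1.);ray.append((a,(b-a)/np.linalg.norm(b-a)))
    # loupe handle: points above the table, beyond lens toward -x
    b=w.reshape(-1,3);hsv=cv2.cvtColor(p['image'],cv2.COLOR_BGR2HSV).reshape(-1,3)
    m=(b[:,2]>.034)&(b[:,2]<.05)&(b[:,0]>.40)&(b[:,0]<.515)&(abs(b[:,1]-.32)<.06)&(hsv[:,2]<90);h=b[m]
    c=h.mean(0);v=np.linalg.svd((h-c)[:,:2])[2][0];v*=np.sign(v[0])
    print(' handle',len(h),c,'yaw',np.degrees(np.arctan2(v[1],v[0])),'along',np.percentile((h-c)[:,:2]@v,[0,100]),'width',np.percentile((h-c)[:,:2]@[-v[1],v[0]],[2,98]))
    m=(b[:,2]>.03)&(b[:,2]<.06)&(b[:,0]>.52)&(b[:,0]<.61)&(abs(b[:,1]-.33)<.06)&(hsv[:,2]<110);h=b[m]
    x,y,r=0,0,0
    A=np.c_[2*h[:,:2],np.ones(len(h))];k=np.linalg.lstsq(A,(h[:,:2]**2).sum(1),rcond=None)[0];print(' rim',len(h),k[:2],np.sqrt(k[2]+k[0]**2+k[1]**2),np.median(h[:,2]), cv2.minAreaRect((h[:,:2]*1e3).astype(np.float32)))
    bb=Rc.inv().apply(b-s);q=bb[(abs(bb[:,0])<.014)&(bb[:,1]>.1)&(bb[:,1]<.13)&(bb[:,2]>.1)]
    print(' collar/post z hist',np.histogram(q[:,2]*1e3,bins=range(100,162,3))[0])
if len(ray)==2:
    A=sum(np.eye(3)-np.outer(d,d) for a,d in ray);B=sum((np.eye(3)-np.outer(d,d))@a for a,d in ray);X=np.linalg.solve(A,B);print('mark tri',X,Rc.inv().apply(X-s)*1e3)
```

```text
top mark 0.66 [299.6, 180.1] [0.5305 0.0243 0.132 ] [  1.1102  88.8687 132.    ]
top mark 0.51 [154.9, 315.5] [0.2204 0.3699 0.132 ] [-245.907   482.0613  132.    ]
top mark 0.3 [299.1, 119.6] [0.6817 0.0217 0.132 ] [149.6661  60.7127 132.    ]
top loupe 0.69 [184.1, 179.3] [0.5583 0.3322 0.036 ] [ 80.6672 387.6525  36.    ]
 handle 206 [0.4682 0.3194 0.0405] yaw 7.7659091881042706 along [-0.0463  0.0456] width [-0.0062  0.0074]
 rim 195 [0.5566 0.332 ] 0.03090308395426522 0.03978811842936702 ((557.8980712890625, 332.1550598144531), (66.52799224853516, 64.68867492675781), 45.608436584472656)
 collar/post z hist [ 0  0  0  0  0  0  0  1  0  5 14 18 12  3  2  0  1  7  5  1]
side mark 0.69 [304.8, 193.8] [0.5217 0.0215 0.132 ] [ -8.008   87.6663 132.    ]
side mark 0.64 [438.8, 182.5] [ 0.3239 -0.1884  0.132 ] [-238.5503  -85.6726  132.    ]
side loupe 0.98 [181.8, 312.5] [0.5595 0.3376 0.036 ] [ 82.7418 392.7995  36.    ]
 handle 363 [0.4671 0.3223 0.0418] yaw 7.613896538427013 along [-0.0452  0.0477] width [-0.0064  0.005 ]
 rim 278 [0.5561 0.3329] 0.03090565964577516 0.04116184869831938 ((557.2492065429688, 332.5089416503906), (63.579166412353516, 64.19376373291016), 50.056209564208984)
 collar/post z hist [ 4  4  5  4  5  3  2  1  4  7 10 22 28  5  4  5  5  7 10  2]
mark tri [0.527  0.0221 0.1302] [ -2.7744  87.3124 130.2421]
```

```bash
python3 -m creep '[[[10,0,-20],[0,-0.1745,0]],[[5,0,-25],[0,-0.1745,0]],[[3,0,-25],[0,-0.1745,0]],[[0,0,0],[0,0,-0.1706]],[[0,0,0],[0,0,-0.1706]],[[0,0,0],[0,0,-0.1706]],[[0,0,0],[0,0,-0.1706]],[[0,0,0],[0,0,-0.1706]],[[0,0,0],[0,0,-0.1706]],[[0,0,0],[0,0,-0.1706]],[[0,0,0],[0,0,-0.1706]],[[0,0,0],[0,0,-0.1706]]]' 60
python3 -c "
from h import *
to([.4975,.3246,.27],rt(7.7,0))"
```

```text
clock: 17.42
eef_pos: [0.5595, -0.1454, 0.2676]
tool_rot: [-0.07, 0.998, 0.001, -0.002]
ft_force: [0.2, 0.2, -0.3]
grip_width: 0.0603
grasp_force: 0.0
shift mm [ -3.8 474.1  -1. ] turn [ 0.0031 -0.0036  0.0047] pos [ 0.5595 -0.1454  0.2676] j [-0.26  0.39  0.31  1.49  0.   -0.39]
```

```bash
python3 -m creep '[[[-0.4,52.7,0],[0,0,0]],[[-0.4,52.7,0],[0,0,0]],[[-0.4,52.7,0],[0,0,0]],[[-0.4,52.7,0],[0,0,0]],[[-0.4,52.7,0],[0,0,0]],[[-0.4,52.7,0],[0,0,0]],[[-0.4,52.7,0],[0,0,0]],[[-0.4,52.7,0],[0,0,0]],[[-0.4,52.7,0],[0,0,0]],[[0,0,55],[0,0,0]],[[0,0,55],[0,0,0]],[[0,0,55],[0,0,0]]]'
python3 -m creep '[[[0,0,0],[0,0,0]],[[0,0,0],[0,0,0]]]' >/dev/null
python3 -c "
from h import *
to([.4975,.3246,.017],rt(7.7,0))"
```

```text
clock: 18.92
eef_pos: [0.4993, 0.325, 0.1021]
tool_rot: [-0.067, 0.998, 0.001, -0.001]
ft_force: [0.8, -0.1, -0.9]
grip_width: 0.0599
grasp_force: 0.0
shift mm [ 3.9 -0.5 89.2] turn [ 0.0027  0.0001 -0.0014] pos [0.5013 0.3254 0.1062] j [0.57 0.51 0.07 1.13 0.   0.44]
```

```bash
python3 -m creep '[[[1.5,0,35],[0,0,0]],[[1.5,0,35],[0,0,0]],[[0,0,18],[0,0,0]],[[0,0,0],[0,0,0]],[[0,0,0],[0,0,0]]]'
python3 -m creep '[[[0,0,0],[0,0,0]],[[0,0,0],[0,0,0]],[[0,0,0],[0,0,0]],[[0,0,0],[0,0,0]],[[0,0,0],[0,0,0]],[[0,0,0],[0,0,0]],[[0,0,0],[0,0,0]],[[0,0,0],[0,0,0]]]' 0
python3 -c "
from h import *
to([.4975,.3246,.017],rt(7.7,0))"
```

```text
clock: 19.8
eef_pos: [0.4997, 0.3258, 0.0195]
tool_rot: [-0.066, 0.998, 0.002, 0.001]
ft_force: [0.3, 0.1, -0.4]
grip_width: 0.0602
grasp_force: 0.0
clock: 20.8
eef_pos: [0.498, 0.3247, 0.0175]
tool_rot: [-0.066, 0.998, 0.001, -0.0]
ft_force: [-1.2, -0.3, 5.7]
grip_width: 0.0128
grasp_force: 59.2
shift mm [ 0.5 -0.   0.5] turn [ 0.0025 -0.0003 -0.0018] pos [0.498  0.3247 0.0175] j [ 0.58  0.59 -0.05  0.93  0.    0.44]
```

```bash
python3 -m creep '[[[0,0,-10],[0,0,0]],[[0,0,-25],[0,0,0]],[[0,0,-40],[0,0,0]],[[0,0,-50],[0,0,0]],[[0,0,-50],[0,0,0]],[[0,0,-25],[0,0,0]],[[0,0,0],[0,0,0]],[[0,0,0],[0,0,0]]]'
cat > lens.py <<'E'
from h import *
import sys
o=bot.get_obs();e=o['eef_pos'];A=Ro.from_quat(o['tool_rot']).as_matrix()
x=-A[:,0];x=np.array([x[0],x[1],0]);x/=np.linalg.norm(x);y=np.array([-x[1],x[0],0])
g=e-.019*A[:,2];B=np.c_[x,y,[0,0,1]]
for n,bias in (('top',.0022),('side',.001)):
    p=vision.camera(n);cv2.imwrite(f'pics/{n}_{sys.argv[1]}.png',p['image'])
    hsv=cv2.cvtColor(p['image'],cv2.COLOR_BGR2HSV).reshape(-1,3)
    b=(cloud(p).reshape(-1,3)+[0,0,bias]-g)@B
    m=(b[:,0]>.02)&(b[:,0]<.105)&(abs(b[:,1])<.042)&(abs(b[:,2])<.025)
    q=b[m]; 
    (c,r)=cv2.minEnclosingCircle((q[q[:,0]>.03][:,:2]*1e3).astype(np.float32))
    qr=q[(np.abs(np.hypot(q[:,0]-c[0]/1e3,q[:,1]-c[1]/1e3)-.0305)<.004)&(q[:,2]>-.01)]
    k=np.linalg.lstsq(np.c_[qr[:,:2],np.ones(len(qr))],qr[:,2],rcond=None)[0]
    qr=qr[abs(qr[:,2]-np.c_[qr[:,:2],np.ones(len(qr))]@k)<.004];k=np.linalg.lstsq(np.c_[qr[:,:2],np.ones(len(qr))],qr[:,2],rcond=None)[0]
    cc=B@np.array([c[0]/1e3,c[1]/1e3,0])+g
    print(n,len(q),len(qr),'circle in loupe frame mm',np.array(c),r,'world',cc[:2],'rim top z',(g[2]+k@[c[0]/1e3,c[1]/1e3,1])*1e3,'slopes',k[:2])
    hd=b[(b[:,0]>-.08)&(b[:,0]<-.03)&(abs(b[:,1])<.02)&(abs(b[:,2])<.02)]
    print('  handle y,z',len(hd),np.median(hd[:,1:],0)*1e3 if len(hd) else '')
print('eef',e,'toolz',A[:,2])
E
python3 lens.py e
```

```text
clock: 21.8
eef_pos: [0.4972, 0.3236, 0.215]
tool_rot: [-0.066, 0.998, 0.0, -0.002]
ft_force: [-0.0, 0.1, -1.3]
grip_width: 0.0131
grasp_force: 58.5
top 572 159 circle in loupe frame mm [60.7246 -0.6997] 34.062076568603516 world [0.5576 0.3309] rim top z 238.70865704648304 slopes [ 0.0064 -0.0006]
  handle y,z 164 [-1.9748  6.2611]
side 254 65 circle in loupe frame mm [62.2251  6.1229] 32.52806854248047 world [0.5581 0.3379] rim top z 238.5481474778155 slopes [-0.002   0.0326]
  handle y,z 348 [1.5482 6.2926]
eef [0.4972 0.3236 0.215 ] toolz [-0.0039  0.0003 -1.    ]
```

View pics/side_e.png

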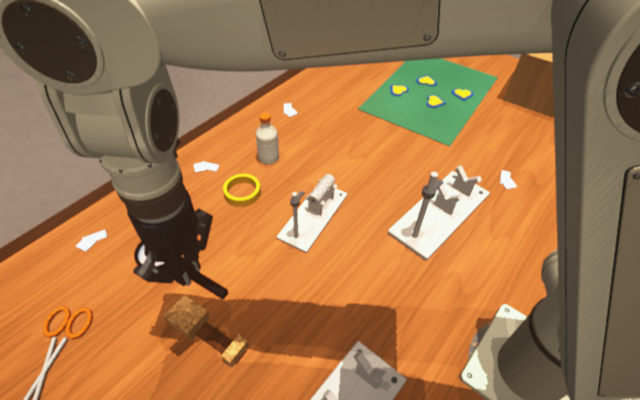

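The loupe is held level at about (165,260) and clear of its rest. The roller is still in the cradle at (322,190). I'll carry the loupe over it.

```bash
python3 -m creep '[[[3,-20,0],[0,0,0]],[[6,-35,0],[0,0,0]],[[7,-42,0],[0,0,0]],[[7,-42,0],[0,0,0]],[[7,-42,0],[0,0,0]],[[7,-42,0],[0,0,0]],[[7,-42,0],[0,0,0]],[[7,-42,0],[0,0,0]],[[6.5,-40,0],[0,0,0]],[[5,-27,0],[0,0,0]],[[2.5,-15,0],[0,0,0]],[[0,0,0],[0,0,0]]]'
python3 -m creep '[[[0,0,25],[0,0,0]],[[0,0,30],[0,0,0]],[[0,0,20],[0,0,0]],[[0,0,10],[0,0,0]],[[0,0,0],[0,0,0]],[[0,0,0],[0,0,0]],[[0,0,0],[0,0,0]]]'
python3 lens.py f
python3 -c "
from h import *
to([.4842,-.0711,.1138],rt(7.7,0))"
```

```text
clock: 23.4
eef_pos: [0.4843, -0.0709, 0.2156]
tool_rot: [-0.065, 0.998, 0.001, -0.001]
ft_force: [-0.5, -0.3, -0.5]
grip_width: 0.0129
grasp_force: 58.5
clock: 24.28
eef_pos: [0.4855, -0.07, 0.1319]
tool_rot: [-0.066, 0.998, 0.001, 0.0]
ft_force: [-0.9, -0.2, -0.4]
grip_width: 0.0132
grasp_force: 58.5
top 0 0 circle in loupe frame mm [0. 0.] 0.0 world [ 0.4855 -0.07  ] rim top z 150.87990504028357 slopes [0. 0.]
  handle y,z 0 
side 533 206 circle in loupe frame mm [61.9985  1.0776] 34.610191345214844 world [ 0.5468 -0.0607] rim top z 154.8502632256109 slopes [ 0.0535 -0.0332]
  handle y,z 181 [4.3587 5.7321]
eef [ 0.4855 -0.07    0.1319] toolz [ 0.0003  0.0015 -1.    ]
shift mm [ 1.2 -0.9 17.8] turn [ 0.0016 -0.0001 -0.0019] pos [ 0.4852 -0.07    0.1316] j [-0.14  0.29 -0.2   1.08  0.   -0.28]
```

```bash
python3 -m creep '[[[0.6,-0.5,9],[0,0,0]],[[0.6,-0.4,8],[0,0,0]],[[0,0,0.8],[0,0,0]],[[0,0,0],[0,0,0]],[[0,0,0],[0,0,0]],[[0,0,0],[0,0,0]]]'
python3 lens.py g
python3 - <<'E'
from h import *
Rc=Ro.from_euler('z',9.76,degrees=True);s=np.array([.5445,-.0635,.0])
p=vision.camera('side');print(p['shot'])
b=Rc.inv().apply(cloud(p)+[0,0,.001]-s)*1e3
m=(abs(b[...,0])<8)&(b[...,1]>80)&(b[...,1]<100)&(b[...,2]>110)&(b[...,2]<150)
v,u=np.where(m);o=np.lexsort((v,u))
for i in o: print((u[i],v[i]),b[v[i],u[i]].round(1).tolist(),p['image'][v[i],u[i]].tolist())
a=p['image'][130:240,255:395];cv2.imwrite('pics/crop_g.png',cv2.resize(a,(763,600),interpolation=cv2.INTER_CUBIC))
E
```

```text
clock: 25.12
eef_pos: [0.4839, -0.071, 0.1134]
tool_rot: [-0.066, 0.998, 0.001, -0.001]
ft_force: [-0.3, 1.1, -1.3]
grip_width: 0.0128
grasp_force: 58.5
top 1 0 circle in loupe frame mm [68.7666 31.722 ] 9.999999747378752e-05 world [ 0.5479 -0.0305] rim top z 132.35680540064502 slopes [0. 0.]
  handle y,z 0 
side 534 197 circle in loupe frame mm [60.6835 -1.1021] 34.6639404296875 world [ 0.5442 -0.0641] rim top z 136.42985372690362 slopes [ 0.0445 -0.0327]
  handle y,z 176 [4.4847 6.2023]
eef [ 0.4839 -0.071   0.1134] toolz [-0.0011  0.0017 -1.    ]
24Traceback (most recent call last):
  File "<stdin>", line 4, in <module>
  File "scipy/spatial/transform/_rotation.pyx", line 2580, in scipy.spatial.transform._rotation.Rotation.apply
ValueError: Expected input of shape (3,) or (P, 3), got (400, 640, 3).
```

Run:
```python
from h import *
Rc=Ro.from_euler('z',9.76,degrees=True);s=np.array([.5445,-.0635,.0])
p=vision.camera('side')
b=(Rc.inv().apply((cloud(p)+[0,0,.001]-s).reshape(-1,3))*1e3).reshape(400,640,3)
m=(abs(b[...,0])<9)&(b[...,1]>78)&(b[...,1]<102)&(b[...,2]>105)&(b[...,2]<150)
v,u=np.where(m);o=np.lexsort((v,u))
for i in o: print((u[i],v[i]),b[v[i],u[i]].round(1).tolist(),p['image'][v[i],u[i]].mean().round())
a=p['image'][130:240,255:395];cv2.imwrite('pics/crop_g.png',cv2.resize(a,(763,600),interpolation=cv2.INTER_CUBIC))
```

```text
(np.int64(297), np.int64(194)) [6.7, 94.8, 130.9] 160.0
(np.int64(297), np.int64(195)) [3.8, 99.3, 133.8] 134.0
(np.int64(298), np.int64(193)) [5.3, 92.9, 133.0] 140.0
(np.int64(298), np.int64(194)) [3.1, 96.4, 134.5] 128.0
(np.int64(298), np.int64(195)) [2.4, 97.7, 133.0] 119.0
(np.int64(298), np.int64(196)) [0.4, 100.8, 134.1] 117.0
(np.int64(299), np.int64(191)) [6.2, 87.4, 133.5] 144.0
(np.int64(299), np.int64(192)) [4.7, 89.9, 133.6] 134.0
(np.int64(299), np.int64(193)) [3.7, 91.5, 132.6] 125.0
(np.int64(299), np.int64(194)) [1.3, 95.4, 134.5] 118.0
(np.int64(299), np.int64(195)) [0.5, 96.8, 133.2] 117.0
(np.int64(299), np.int64(196)) [-1.3, 99.7, 133.9] 117.0
(np.int64(300), np.int64(190)) [6.4, 83.2, 132.5] 144.0
(np.int64(300), np.int64(191)) [4.4, 86.3, 133.4] 133.0
(np.int64(300), np.int64(192)) [3.8, 87.4, 131.8] 122.0
(np.int64(300), np.int64(193)) [1.9, 90.5, 132.6] 118.0
(np.int64(300), np.int64(194)) [0.8, 92.4, 132.0] 117.0
(np.int64(300), np.int64(195)) [-1.2, 95.6, 133.0] 114.0
(np.int64(300), np.int64(196)) [-2.2, 97.3, 132.1] 110.0
(np.int64(300), np.int64(197)) [
[... 232 characters left out ...]
9.3, 132.5] 117.0
(np.int64(301), np.int64(194)) [-1.6, 92.2, 133.1] 113.0
(np.int64(301), np.int64(195)) [-3.6, 95.6, 134.4] 107.0
(np.int64(301), np.int64(196)) [-4.0, 96.3, 132.3] 107.0
(np.int64(302), np.int64(191)) [1.8, 82.7, 131.5] 134.0
(np.int64(302), np.int64(192)) [-0.9, 87.2, 134.1] 120.0
(np.int64(302), np.int64(193)) [-2.1, 89.1, 133.5] 111.0
(np.int64(302), np.int64(194)) [-4.1, 92.5, 134.8] 102.0
(np.int64(302), np.int64(195)) [-3.6, 91.7, 130.7] 106.0
(np.int64(303), np.int64(191)) [-0.6, 82.5, 132.6] 139.0
(np.int64(303), np.int64(192)) [-1.1, 83.5, 130.7] 118.0
(np.int64(303), np.int64(193)) [-2.5, 85.8, 130.6] 105.0
(np.int64(304), np.int64(192)) [-3.5, 83.3, 131.9] 118.0
```

View pics/crop_g.png

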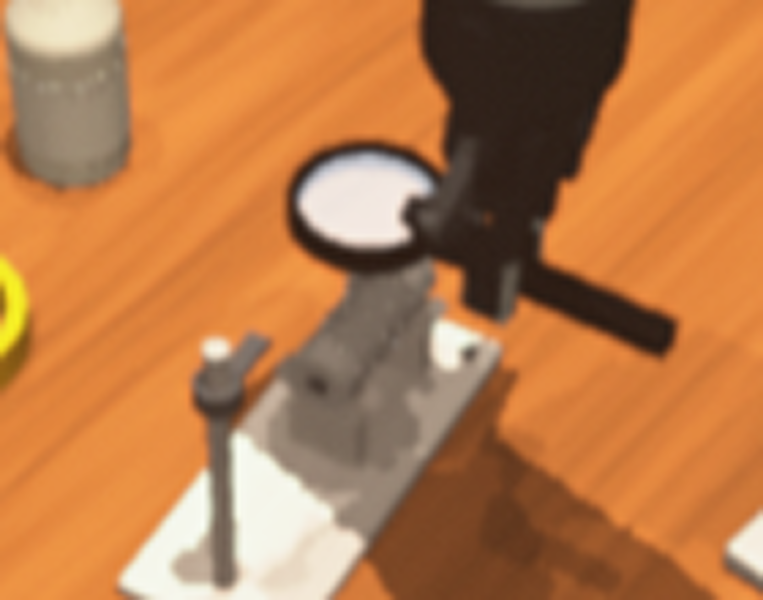

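The crop shows the lens at about (365,205), level and over the middle of the roller, with clear air around it. The pointer at about (255,350) is unmoved. The pointer's top face is at 133.2 mm, so the mark is at about 131.7 mm, and the lens centre is at about 131.6 mm. I'll settle, check and hand in.

```bash
python3 -m creep '[[[0,0,0],[0,0,0]],[[0,0,0],[0,0,0]],[[0,0,0],[0,0,0]],[[0,0,0],[0,0,0]]]'
python3 -c "
from h import *
o=bot.get_obs();print(o['eef_pos'],np.abs(o['joint_vel']).max())
print(workorder.job_done())"
```

```text
clock: 25.82
eef_pos: [0.4837, -0.071, 0.1131]
tool_rot: [-0.066, 0.998, 0.001, -0.001]
ft_force: [-0.5, -0.1, -1.3]
grip_width: 0.0131
grasp_force: 58.5
[ 0.4837 -0.071   0.1131] 0.0032369081390719937
the job is handed in; nothing more can be done
None
```

I handed the job in at about 26 s: the roller lies in the smallest cradle, centred to about 1 mm, and the loupe is held level and still over its middle, with the lens at about 131.3 mm against about 131.7 mm measured for the pointer.

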